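# Click the round canisters shut

## Task

Seal the two round storage canisters by pressing the brass button in the middle of each lid straight down until it clicks and stays down: first the short canister, whose button is light, then the tall one, whose button is stiff. Leave the square canister open with its button up, and leave all three canisters standing where they are.

Things in the scene. Friction and masses are not known exactly. Their poses are not given: they have to be found in the camera images.
- short_key_top (a point): centre of the top of the lid button, SHORT ROUND canister (loose, 0.7 kg, 98 mm across, lid top at z 80 mm). Brass button 44 mm across, mid-lid; top 15 mm over the lid when up (z 95), 3 mm when down (z 83). Light: resists up to 3.5 N, 2.5 mm down; past 6 mm it snaps to the bottom and stays; let go earlier, it springs up. z axis up; the point sinks with the button
- tall_key_top (a point): the same point of the TALL ROUND canister (loose, 0.9 kg, also 98 mm across, same white ceramic, steel lid and brass button, but lid top at z 125 mm). Button top at z 140 mm up, 128 mm down. Same 12 mm travel, snapping down past 6 mm and staying, but stiff: resists up to 9 N. z axis up
- square_key_top (a point): the same point of the SQUARE canister, which stays open (loose, 0.9 kg, 94 x 94 mm with rounded edges, same materials and same round button, lid top at z 100 mm). Button top at z 115 mm up, 103 mm down; it would resist up to 6 N and latch like the others. z axis up
Mind the look-alikes: they are no part of the job. What is shaped like the part that bears square_key_top but red is not meant.

How it is judged (in metres and radians):
On the way, in this order (a step that is already met when the one before it is completed fails the run):
1. the short round canister's button is down (height (world z) of short_key_top below 0.086 m), for 0.2 s.
2. then the tall round canister's button is down (height (world z) of tall_key_top below 0.131 m), for 0.2 s.
At the end, for the whole second after the job is handed in: The short and tall round canisters' buttons are latched down (tops below 86 and 131 mm), the square one's is up (top above 111 mm); all three canisters stand upright (within 0.1 rad), each button top within 40 mm of where it began (its own travel included) (height (world z) of short_key_top below 0.086 m and height (world z) of tall_key_top below 0.131 m and height (world z) of square_key_top above 0.111 m and angle between each of short_key_top, tall_key_top, square_key_top's own z axis and vertical below 0.1 rad and distance of each of short_key_top, tall_key_top, square_key_top from where it was at the start of the episode below 0.04 m); the robot touches nothing.
It fails at once if the square canister's button is pressed down (height (world z) of square_key_top below 0.109 m).
It also fails if it takes over 38 s, if anything falls off the work surface, if the arm or the gripper's body presses on something with over 40 N, if the wrist force passes 120 N, or if a joint passes its speed limit or range.

## Robot

A 6-joint arm with a two-finger parallel gripper is mounted at the origin on a cart in front of the work surface, level with it; the furniture and walls round the work are solid. World frame = base frame: x ahead of the robot, y to its left, z up, the work surface at z = 0. Lengths are in mm, angles in rad, forces in N, time in s.
With the tool pointing down it reaches from about 275 to 1000 mm from the base axis. Payload 8.4 kg.
Tool frame: the origin (TCP) lies on the centre line of the jaws, within the pads' length; the fingertips stand r.tip_reach ahead of it and the grasp point (between the pads) lies 11 mm behind it (r.tip_reach is the distance from the TCP to the fingertips, in mm); z points along the fingers, y is the line along which they close (so a half turn about z gives the same grasp; the last joint's range is limited). The gripper opens to 85 mm and grips with 20 to 120 N. Pads are 22 mm wide; open, the fingers measure 114 mm over their backs; the gripper's body (76 mm by 85 mm) begins 54 mm behind the grasp point. The pads swing forward as they close: fully open they stand 13 mm farther back than shut.
Start: joints at [-1.102, 0.353, 1.633, -0, 1.155, -0.002], TCP at [283.499, -557.007, 212.181] pointing down, gripper open.
Joint ranges: [-2.63, 2.63], [-0.92, 2.1], [0.06, 2.66], [-1.3, 4.44], [0, 2.69], [-3.02, 3.02]. Speed limits (rad/s): [2.22, 2.22, 2.79, 3.14, 3.14, 3.14].

## Interface

Orientations are given as [roll, pitch, yaw] about the fixed x, y, z axes, in that order (R = Rz(yaw) Ry(pitch) Rx(roll)).
In Python, from rig import r gives the robot as it stands.
- The arm moves only by the tool carry_out, never from a script. Its argument "targets" is a list of rows, each an object with "dp": the shift along the tool's x, y, z in mm, a list of three; "yaw": the turn about the tool's z in degrees. A call has 1 to 12 rows; each row is the pose to reach, as a shift and turn from the pose commanded when the call began, along the tool's axes at that moment; what a row does not reach only later rows make up. A row lasts 1/8 s, in which the tool goes at most 62.5 mm and 10.7 degrees, less where a joint would pass 70% of its speed; a pose out of reach is approached as far as the arm can. A call with a gripper value outside its range is refused whole. "fingers" is the opening, from -1 (shut) to 1 (fully open), so that 0 is half open, set as the call begins (left out, the last holds). The fingers move at their own pace and stop on an object; "grip_force" is the grip in N (left out, the last holds). Time passes only in rows, so rows that repeat a pose let the fingers close. It gives the time, the measured TCP pose, the force, the opening and the grip force at its end, in the units of the state.
- r.sense(): the state, without advancing time (a new reading comes with each control period).
- r.grab_frame(name): name is "scene" or "top" or "wrist"; returns the picture (384x512x3 uint8, red, green, blue); there is no depth.
- r.get_calibration(name): a dict with "fx", "fy", "cx", "cy" (pixels), "dist_coeffs" ([k1, k2, p1, p2, k3] as OpenCV has them; the pictures are not rectified), "rvec" (rotation vector, rad) and "tvec" (3), from world to camera coordinates, as OpenCV has them. Camera axes: x right, y down, z forward; pixel columns grow to the right and rows downward; lengths in mm; the calibration is good to about 2 mm. A picture is of the moment at which its call begins: read the wrist's pose just before it. get_calibration takes no time and is no camera call; for the wrist camera it gives the pose at the moment of the call.
- r.sign_off(): hands the job in; it is judged then, once.
The state is a dict: "clock": time; "qpos": joint angles; "qvel": joint speeds; "joint_efforts": joint torques, N m; "eef_pos": TCP position; "tcp_rot": TCP orientation; "contact_force": force on the tool from outside, world axes, zero at the start; "wrist_torque": the same for the moment, N m; "opening": opening from 0.0 (shut) to 1.0 (fully open); "grasp_force": force on a finger pad.
Only numpy, scipy, OpenCV 4.12 (cv2) and the standard library are available. Lean on these libraries where they do the work, as an engineer would, in place of code of your own. Each camera call takes 0.05 s, during which the arm holds its last target. There are 200 camera calls.

## Working session

There is one attempt and no reset: what is moved stays moved. The work goes in short steps, Python scripts to look and compute and a tool call to move; the robot and the scene stay as the last step left them, time stands still between calls to the robot, and variables do not carry over. Pictures are saved under pics/ and viewed, at most 10 in all, crops included, and the job is handed in when it is done.

Besides the shell and the picture viewer there is one more tool, called by a JSON object that holds its "api" and its "payload", one argument or row to a line. carry_out: Moves the arm, as the interface text tells. Its arguments: {"type":"object","properties":{"targets":{"type":"array","items":{"type":"object","properties":{"dp":{"type":"array","items":{"type":"number"}},"yaw":{"type":"number"}}}},"fingers":{"type":"number"},"grip_force":{"type":"number"}},"required":["targets"]}

```bash
mkdir -p pics; ls
python3 - <<'E'
from rig import r
import cv2
print(r.sense(), r.tip_reach)
for n in("scene","top"):
    cv2.imwrite(f"pics/{n}0.png",r.grab_frame(n)[:,:,::-1]); print(n,r.get_calibration(n))
E
```

```text
pics
{'clock': 0.0, 'qpos': array([-1.10241161e+00,  3.53705161e-01,  1.63413935e+00, -3.06648342e-06,
        1.15517959e+00, -2.38718691e-03]), 'qvel': array([ 9.79995597e-04,  6.47974351e-04, -1.37612401e-04, -8.47072881e-04,
        7.96860407e-05, -1.18496410e-03]), 'joint_efforts': array([-3.06237498e-04, -6.05248046e+01, -3.42060900e+01,  1.13021376e-04,
        9.36672790e-03,  1.66640598e-05]), 'eef_pos': array([ 283.26300922, -556.55928913,  211.42385565]), 'tcp_rot': array([-3.14016121e+00, -6.13470424e-07,  4.70773143e-01]), 'contact_force': array([0.43972647, 0.31201166, 0.22635154]), 'wrist_torque': array([0.00760304, 0.007546  , 0.00911306]), 'grasp_force': 0.0, 'opening': 0.9998754813824635} 8.0
scene {'fx': 414.31520425554606, 'fy': 414.31520425554606, 'cx': 258.2928582112467, 'cy': 196.01086958688634, 'dist_coeffs': array([-0.11683809,  0.        ,  0.        ,  0.        ,  0.        ]), 'rvec': array([ 2.10228264, -0.67618765,  0.34931694]), 'tvec': array([-565.01023551,  117.57526395, 1202.15689338])}
top {'fx': 489.07871601357397, 'fy': 489.07871601357397, 'cx': 253.42481519270012, 'cy': 192.49559446149294, 'dist_coeffs': array([-0.16740827,  0.        ,  0.        ,  0.        ,  0.        ]), 'rvec': array([ 2.16874788, -2.13012407,  0.13087757]), 'tvec': array([-318.0961636 ,  463.24111887, 1446.88618098])}
```

View pics/top0.png

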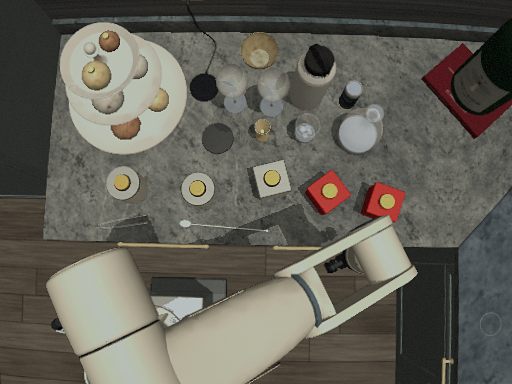

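View pics/scene0.png

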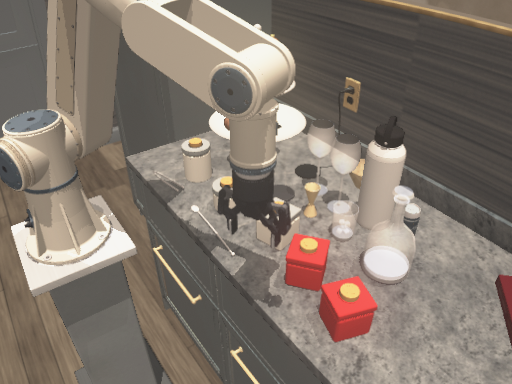

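Top view: round canisters at (122,182) and (198,188), white square at (272,179), red look-alikes at (328,191) and (387,202). In the scene view the far-left one, button near (196,143), looks like the tall one. I'll verify this from two views.

```bash
cat > h.py <<'E'
import cv2, numpy as np
def blobs(im):
    h=cv2.cvtColor(im,cv2.COLOR_RGB2HSV)
    m=cv2.inRange(h,(15,130,110),(32,255,255))
    n,l,s,c=cv2.connectedComponentsWithStats(m)
    return [(c[i].round(1),s[i].tolist()) for i in range(1,n) if s[i][4]>25]
def ray(c,px,z):
    K=np.array([[c['fx'],0,c['cx']],[0,c['fy'],c['cy']],[0,0,1]])
    u=cv2.undistortPoints(np.array([[px]],float),K,c['dist_coeffs'])[0,0]
    R=cv2.Rodrigues(c['rvec'])[0]; o=-R.T@c['tvec']; d=R.T@np.array([*u,1])
    return (o+d*(z-o[2])/d[2])
E
python3 - <<'E'
from rig import r
from h import *
for n in("scene","top"):
    c=r.get_calibration(n)
    for p,s in blobs(cv2.imread(f"pics/{n}0.png")[:,:,::-1]):
        if n=="top" and not 160<p[1]<215: continue
        print(n,p,s,[ray(c,p,z)[:2].round() .tolist() for z in(95,140,115)])
E
```

```text
top [120.6 181.7] [114, 175, 15, 15, 130] [[485.0, 80.0], [479.0, 67.0], [482.0, 74.0]]
```

```bash
sed -i 's/(15,130,110),(32,255,255)/(12,80,90),(35,255,255)/' h.py
python3 - <<'E'
from rig import r
from h import *
for n,ps in(("top",[(198,188),(272,178)]),("scene",[(196,142),(228,181)])):
    im=cv2.imread(f"pics/{n}0.png")[:,:,::-1]; H=cv2.cvtColor(im,cv2.COLOR_RGB2HSV)
    print([H[v,u].tolist() for u,v in ps])
    c=r.get_calibration(n)
    for p,s in blobs(im):
        if n=="top" and not 160<p[1]<215 or n=="scene" and p[0]>320: continue
        print(n,p,s,[ray(c,p,z)[:2].round() .tolist() for z in(95,140,115)])
E
```

```text
[[25, 125, 182], [27, 120, 183]]
top [271.8 177.2] [265, 170, 15, 15, 182] [[506.0, -363.0], [498.0, -362.0], [503.0, -362.0]]
top [121.1 181.8] [114, 174, 15, 16, 183] [[485.0, 78.0], [478.0, 65.0], [482.0, 73.0]]
top [196.8 187.7] [190, 180, 15, 16, 179] [[471.0, -146.0], [465.0, -152.0], [469.0, -149.0]]
top [329.3 190.4] [322, 183, 16, 16, 190] [[470.0, -530.0], [464.0, -523.0], [467.0, -527.0]]
top [386.9 201. ] [380, 194, 15, 15, 180] [[442.0, -699.0], [437.0, -687.0], [440.0, -693.0]]
[[22, 119, 246], [21, 123, 245]]
scene [194.9 142.1] [189, 137, 13, 10, 107] [[510.0, 131.0], [472.0, 53.0], [493.0, 96.0]]
scene [226.5 181.3] [220, 176, 13, 12, 112] [[466.0, -153.0], [431.0, -213.0], [450.0, -180.0]]
scene [310.8 200.8] [304, 183, 16, 35, 294] [[608.0, -380.0], [564.0, -425.0], [588.0, -400.0]]
scene [308.3 244.9] [300, 238, 18, 15, 221] [[478.0, -518.0], [442.0, -554.0], [462.0, -534.0]]
scene [178.5 281. ] [153, 248, 49, 56, 179] [[158.0, -439.0], [143.0, -480.0], [151.0, -457.0]]
scene [242.6 364.2] [230, 347, 30, 37, 130] [[158.0, -699.0], [143.0, -723.0], [152.0, -709.0]]
```

Two views agree: tall at about (478,63) with z 140, short at about (470,-148) with z 95, and the white square at (503,-362). Moving above the short one with the fingers shut.

{"api": "carry_out", "payload": {
  "targets": [
    {"dp": [35, -28, 0]},
    {"dp": [80, -64, 0]},
    {"dp": [125, -100, 0]},
    {"dp": [170, -136, 0]},
    {"dp": [215, -172, 0]},
    {"dp": [260, -208, 0]},
    {"dp": [305, -244, 0]},
    {"dp": [340, -270, 0]},
    {"dp": [352, -280, 20]},
    {"dp": [352, -280, 50]},
    {"dp": [352, -280, 60]},
    {"dp": [352, -280, 60]}
  ],
  "fingers": -1
}}

```text
schema error: expected keys dp, yaw
```

Run:
```python
from rig import r
from h import *
c=r.get_calibration("wrist"); s=r.sense(); im=r.grab_frame("wrist")
print(s['eef_pos'],s['tcp_rot'],s['opening'],s['contact_force'],s['clock'])
for p,st in blobs(im): print(p,st,ray(c,p,95).round(1))
cv2.imwrite("pics/w1.png",im[:,:,::-1])
im=r.grab_frame("scene");cv2.imwrite("pics/s1.png",im[:,:,::-1])
```

```text
[ 283.30690674 -556.61472226  211.52849063] [-3.14034892e+00 -1.71303421e-05  4.70823811e-01] 0.9961778617784609 [0.31740266 0.11911325 0.36060538] 0.1
[495.8  88.3] [475, 58, 37, 60, 1727] [ 439.2 -693.7   95. ]
```

View pics/w1.png

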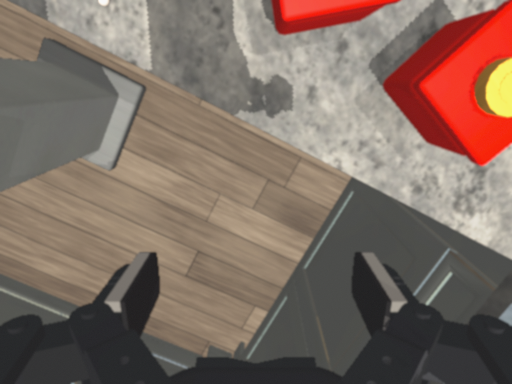

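The yaw key was required, so the arm did not move: the wrist view still shows the red look-alike at (495,88).

{"api": "carry_out", "payload": {
  "targets": [
    {"dp": [35, -28, 0], "yaw": 0},
    {"dp": [80, -64, 0], "yaw": 0},
    {"dp": [125, -100, 0], "yaw": 0},
    {"dp": [170, -136, 0], "yaw": 0},
    {"dp": [215, -172, 0], "yaw": 0},
    {"dp": [260, -208, 0], "yaw": 0},
    {"dp": [305, -244, 0], "yaw": 0},
    {"dp": [340, -270, 0], "yaw": 0},
    {"dp": [352, -280, 20], "yaw": 0},
    {"dp": [352, -280, 50], "yaw": 0},
    {"dp": [352, -280, 60], "yaw": 0},
    {"dp": [352, -280, 60], "yaw": 0}
  ],
  "fingers": -1
}}

```text
clock: 1.7
eef_pos: [469.8, -147.9, 151.9]
tcp_rot: [-3.141, 0.001, 0.47]
contact_force: [1.0, -0.4, 0.2]
opening: 0.002
grasp_force: 0.0
```

Run:
```python
from rig import r
from h import *
c=r.get_calibration("wrist"); s=r.sense(); im=r.grab_frame("wrist")
print(s['eef_pos'],s['tcp_rot'],s['opening'],s['contact_force'],s['clock'])
for p,st in blobs(im): print(p,st,ray(c,p,95).round(1))
cv2.imwrite("pics/w2.png",im[:,:,::-1])
```

```text
[ 469.81295026 -147.9006701   151.92237142] [-3.14071011e+00  9.45522483e-04  4.70494262e-01] 0.001915551739835486 [ 0.99879912 -0.39522626  0.22521229] 1.7
[509.5  85.6] [507, 73, 5, 26, 92] [ 612.7 -254.6   95. ]
[254.2 195.8] [222, 164, 65, 64, 3131] [ 474.2 -144.4   95. ]
[507.  294.6] [501, 275, 11, 40, 301] [ 491.  -355.5   95. ]
```

View pics/w2.png

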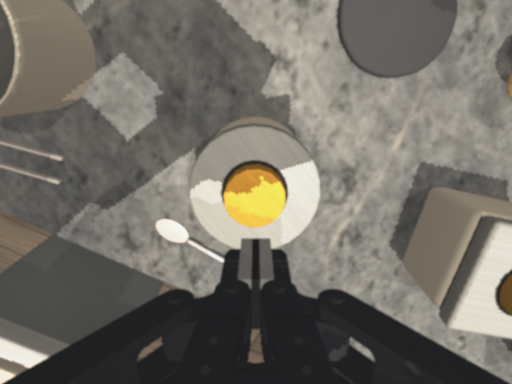

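Wrist view: the short canister's button is at (254,196), about 5 mm further along tool x than the TCP. The other canisters are clear. Pressing in steps.

{"api": "carry_out", "payload": {
  "targets": [
    {"dp": [4, 0, 20], "yaw": 0},
    {"dp": [4, 0, 38], "yaw": 0},
    {"dp": [4, 0, 44], "yaw": 0},
    {"dp": [4, 0, 48], "yaw": 0},
    {"dp": [4, 0, 51], "yaw": 0},
    {"dp": [4, 0, 53], "yaw": 0},
    {"dp": [4, 0, 53], "yaw": 0}
  ]
}}

```text
clock: 2.62
eef_pos: [473.8, -146.0, 99.3]
tcp_rot: [3.141, -0.0, 0.471]
contact_force: [1.4, -0.2, -0.2]
opening: -0.001
grasp_force: 0.0
```

{"api": "carry_out", "payload": {
  "targets": [
    {"dp": [0, 0, 2], "yaw": 0},
    {"dp": [0, 0, 4], "yaw": 0},
    {"dp": [0, 0, 5], "yaw": 0},
    {"dp": [0, 0, 5], "yaw": 0}
  ]
}}

```text
clock: 3.12
eef_pos: [473.7, -146.0, 94.1]
tcp_rot: [-3.141, 0.0, 0.471]
contact_force: [-1.0, -0.3, 0.1]
opening: 0.0
grasp_force: 0.0
```

Run:
```python
from rig import r
import cv2,numpy as np
a=r.grab_frame("wrist");b=r.grab_frame("scene")
b=cv2.resize(b[120:240,150:310],None,fx=2.4,fy=3.2)
cv2.imwrite("pics/w3.png",np.hstack([cv2.resize(a,(400,384)),b])[:,:,::-1])
```

```text
(no output)
```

View pics/w3.png

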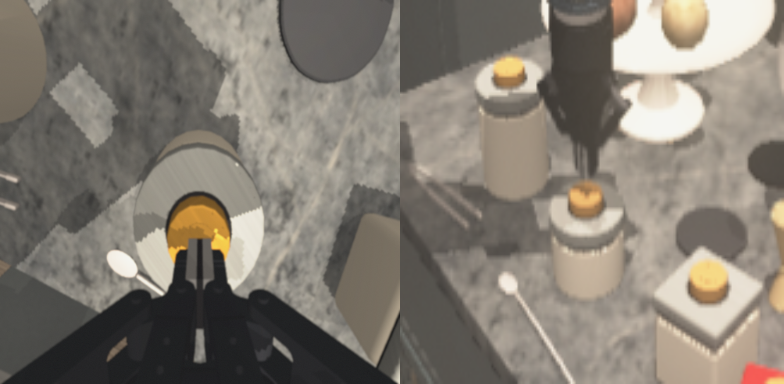

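Fingertips are over the short button and the canister is undisturbed, but I can't tell whether it has latched. Continuing down until there is contact force.

{"api": "carry_out", "payload": {
  "targets": [
    {"dp": [0, 0, 1], "yaw": 0},
    {"dp": [0, 0, 2], "yaw": 0},
    {"dp": [0, 0, 3], "yaw": 0},
    {"dp": [0, 0, 3], "yaw": 0}
  ]
}}

```text
clock: 3.72
eef_pos: [473.7, -146.0, 91.1]
tcp_rot: [-3.141, 0.0, 0.471]
contact_force: [0.3, -0.0, -0.3]
opening: -0.002
grasp_force: 0.0
```

{"api": "carry_out", "payload": {
  "targets": [
    {"dp": [0, 0, 1], "yaw": 0},
    {"dp": [0, 0, 2], "yaw": 0},
    {"dp": [0, 0, 2], "yaw": 0},
    {"dp": [0, 0, 2], "yaw": 0}
  ]
}}

```text
clock: 4.22
eef_pos: [473.8, -146.0, 89.2]
tcp_rot: [-3.142, 0.0, 0.471]
contact_force: [-0.3, 0.7, -0.1]
opening: 0.003
grasp_force: 0.0
```

{"api": "carry_out", "payload": {
  "targets": [
    {"dp": [0, 0, 1], "yaw": 0},
    {"dp": [0, 0, 2], "yaw": 0},
    {"dp": [0, 0, 3], "yaw": 0},
    {"dp": [0, 0, 3], "yaw": 0}
  ]
}}

```text
clock: 4.72
eef_pos: [473.7, -145.9, 86.1]
tcp_rot: [-3.141, 0.0, 0.471]
contact_force: [-0.4, 0.2, 0.0]
opening: 0.004
grasp_force: 0.0
```

Run:
```python
from rig import r
import cv2,numpy as np
a=r.grab_frame("wrist")[150:342,128:384];b=r.grab_frame("scene")
b=cv2.resize(b[140:220,190:270],(400,400),interpolation=2)
cv2.imwrite("pics/w4.png",np.hstack([cv2.resize(a,(400,400)),b])[:,:,::-1])
```

```text
(no output)
```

View pics/w4.png

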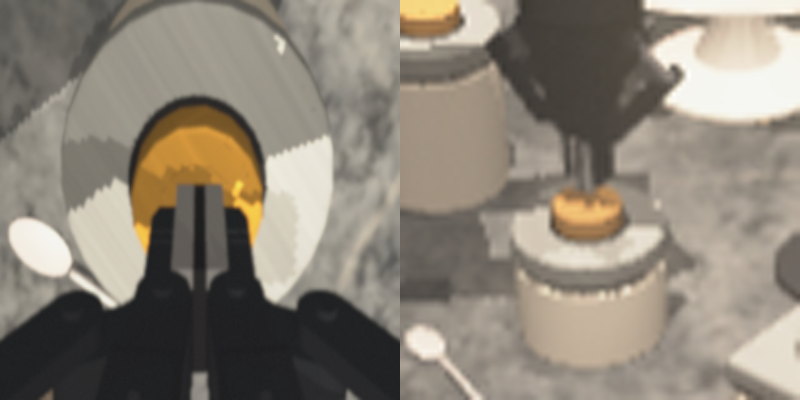

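The button still looks up, and the tips appear just above it. Checking the tip height by projection.

Run:
```python
from rig import r
import cv2,numpy as np
from h import *
for n in("scene","wrist","top"):
    c=r.get_calibration(n); K=np.array([[c['fx'],0,c['cx']],[0,c['fy'],c['cy']],[0,0,1]])
    for q in [(473.7,-146,78),(473.7,-146,86),(473.7,-146,97),(472,-146,95),(472,-146,83)]:
        print(n,q,cv2.projectPoints(np.array([q],float),c['rvec'],c['tvec'],K,c['dist_coeffs'])[0].ravel().round(1))
    print([b for b in blobs(r.grab_frame(n)) if b[1][4]<4000])
print(r.tip_reach,r.sense()['contact_force'],r.sense()['clock'])
```

```text
scene (473.7, -146, 78) [227.7 184. ]
scene (473.7, -146, 86) [227.6 181.9]
scene (473.7, -146, 97) [227.4 178.9]
scene (472, -146, 95) [227.  179.6]
scene (472, -146, 83) [227.2 182.9]
[(array([445.5,  15.9]), [363, 0, 149, 37, 1012]), (array([245.8,  45. ]), [236, 31, 21, 25, 306]), (array([271.8,  36.9]), [269, 34, 6, 7, 29]), (array([273.7,  49.5]), [270, 48, 9, 5, 26]), (array([351.9,  93.9]), [343, 77, 18, 35, 369]), (array([267.1, 127.1]), [259, 119, 19, 16, 173]), (array([243. , 126.4]), [239, 121, 9, 11, 40]), (array([194.9, 142.1]), [189, 137, 13, 10, 107]), (array([358.2, 172.7]), [350, 159, 15, 29, 212]), (array([227. , 182.2]), [220, 177, 15, 11, 133]), (array([310.8, 200.5]), [304, 183, 16, 35, 299]), (array([278. , 207.7]), [271, 201, 16, 14, 177]), (array([308.3, 244.9]), [300, 238, 18, 15, 221]), (array([178.8, 281.4]), [153, 248, 49, 56, 182]), (array([349.3, 291.8]), [340, 283, 20, 19, 304]), (array([242.7, 364.5]), [230, 347, 30, 37, 135])]
wrist (473.7, -146, 78) [255.9 233.6]
wrist (473.7, -146, 86) [255.9 240. ]
wrist (473.7, -146, 97) [256.  249.9]
wrist (472,
[... 367 characters left out ...]
 32, 37, 36, 771]), (array([96.3, 74.8]), [82, 61, 29, 28, 545]), (array([160.3, 100.8]), [149, 88, 20, 23, 225]), (array([126.5, 128.4]), [111, 117, 29, 22, 381]), (array([261.9, 129.9]), [255, 120, 15, 22, 226]), (array([271.8, 177.2]), [265, 170, 15, 15, 182]), (array([118.1, 179.8]), [114, 174, 11, 14, 78]), (array([329.3, 190.4]), [322, 183, 16, 16, 190]), (array([200.8, 190.6]), [197, 185, 8, 11, 42]), (array([386.9, 201. ]), [380, 194, 15, 15, 180]), (array([183.9, 244.3]), [161, 243, 44, 3, 69]), (array([185., 247.]), [166, 247, 39, 1, 39]), (array([315.5, 246.7]), [278, 246, 85, 2, 108]), (array([319.6, 249.5]), [278, 249, 84, 2, 89])]
8.0 [-0.02477498 -0.02357119 -0.85811736] 4.975
```

Run:
```python
from rig import r
import cv2,numpy as np
from h import *
c=r.get_calibration("wrist"); K=np.array([[c['fx'],0,c['cx']],[0,c['fy'],c['cy']],[0,0,1]])
R=cv2.Rodrigues(c['rvec'])[0]; print("cam",-R.T@c['tvec'],R[2],r.sense()['eef_pos'])
P=lambda q:cv2.projectPoints(np.array(q,float),c['rvec'],c['tvec'],K,c['dist_coeffs'])[0][:,0].round(1)
t=np.linspace(0,6.28,60)
for z,rad in((95,22),(83,22),(80,49),(80,22)):
    q=P(np.c_[473+rad*np.cos(t),-145+rad*np.sin(t),0*t+z]); print(z,rad,q.min(0),q.max(0))
ax=np.array([.891,.4536,0])
for z in(78,86,91,97,105): print(z,P([np.array([473.7,-146,z])+11*ax]))
im=r.grab_frame("wrist"); cv2.imwrite("pics/w5.png",cv2.resize(im[170:330,150:360],None,fx=3.6,fy=3.6,interpolation=0)[:,:,::-1])
```

```text
cam [ 544.52762352 -109.50548582  247.39562859] [-0.27297879 -0.13940186 -0.95186643] [ 473.78522814 -145.99908607   86.23522119]
95 22 [210.2 207.7] [297.  285.7]
83 22 [213.  199.5] [294.3 273.4]
80 49 [164.4 147.1] [342.9 310.2]
80 22 [213.6 197.7] [293.7 270.5]
78 [[255.9 215.2]]
86 [[255.9 221. ]]
91 [[255.9 224.8]]
97 [[256.  229.8]]
105 [[256.  236.9]]
```

View pics/w5.png

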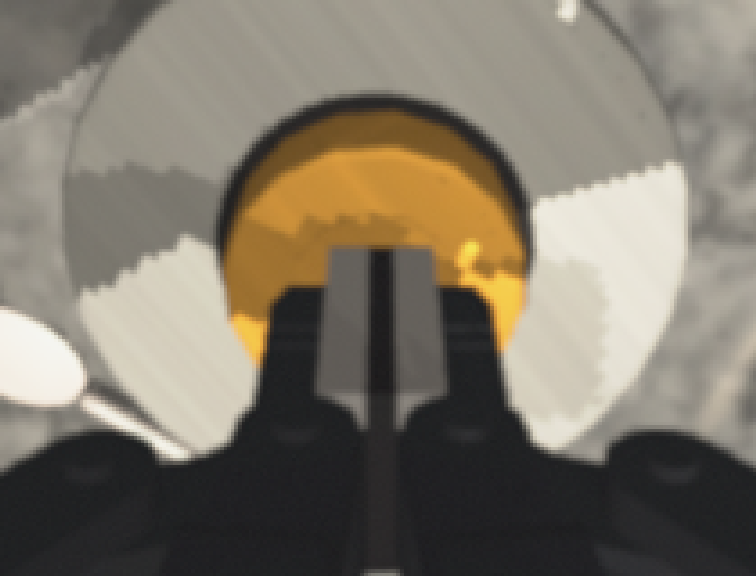

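The button is still up: its top edge is at row 211, matching z 95, and its side is visible. The tip edge at row 239 implies the tips are above z 95, so the real tips are higher than tip_reach suggests. Continuing down, guided by force.

{"api": "carry_out", "payload": {
  "targets": [
    {"dp": [0, 0, 2], "yaw": 0},
    {"dp": [0, 0, 4], "yaw": 0},
    {"dp": [0, 0, 5], "yaw": 0},
    {"dp": [0, 0, 5], "yaw": 0}
  ]
}}

```text
clock: 5.52
eef_pos: [473.7, -146.0, 81.1]
tcp_rot: [-3.141, 0.0, 0.471]
contact_force: [0.3, -0.1, -0.5]
opening: 0.002
grasp_force: 0.0
```

{"api": "carry_out", "payload": {
  "targets": [
    {"dp": [0, 0, 2], "yaw": 0},
    {"dp": [0, 0, 4], "yaw": 0},
    {"dp": [0, 0, 4], "yaw": 0}
  ]
}}

```text
clock: 5.9
eef_pos: [473.6, -145.9, 77.0]
tcp_rot: [-3.141, 0.0, 0.471]
contact_force: [0.3, -0.2, -0.2]
opening: 0.003
grasp_force: 0.0
```

Run:
```python
from rig import r
import cv2,numpy as np
im=r.grab_frame("wrist"); cv2.imwrite("pics/w6.png",cv2.resize(im[170:330,150:360],None,fx=3.6,fy=3.6,interpolation=0)[:,:,::-1])
print(r.sense())
```

```text
{'clock': 5.95, 'qpos': array([-3.01938610e-01,  3.37283540e-01,  2.01998713e+00, -8.61505921e-06,
        7.84598298e-01,  7.98069786e-01]), 'qvel': array([ 0.00088729, -0.00258044, -0.00140394,  0.0017138 ,  0.00167139,
       -0.00066579]), 'joint_efforts': array([-1.02709953e-03, -4.96184814e+01, -2.45164007e+01,  1.00480022e-04,
       -9.53777198e-03, -4.47999969e-05]), 'eef_pos': array([ 473.65853393, -145.95769804,   77.07157075]), 'tcp_rot': array([-3.14140412e+00,  2.02095223e-04,  4.70794048e-01]), 'contact_force': array([-0.11637819,  0.51559062,  0.11239056]), 'wrist_torque': array([ 0.03495083, -0.00558597, -0.0112863 ]), 'grasp_force': 0.0, 'opening': 0.002817353873646635}
```

View pics/w6.png

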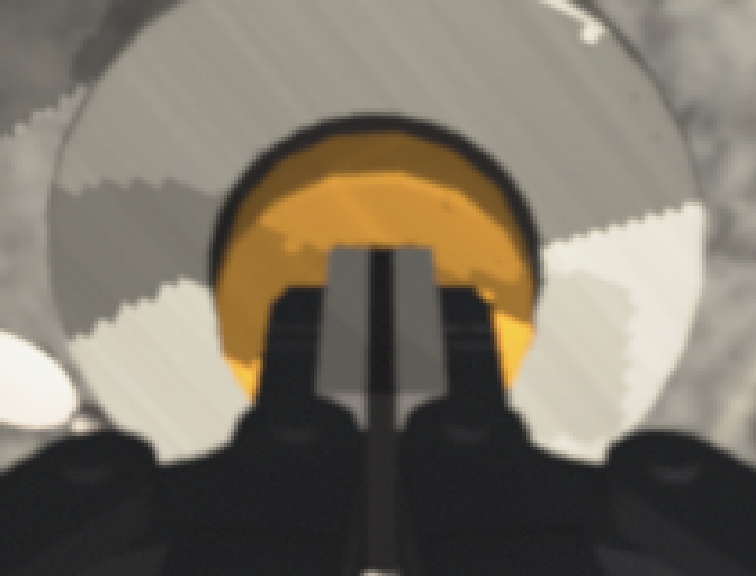

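Still no contact, and the button is still up (top edge near row 219). The tip shadow has nearly closed on the tip. Continuing.

{"api": "carry_out", "payload": {
  "targets": [
    {"dp": [0, 0, 2], "yaw": 0},
    {"dp": [0, 0, 4], "yaw": 0},
    {"dp": [0, 0, 4], "yaw": 0}
  ]
}}

```text
clock: 6.32
eef_pos: [473.9, -146.0, 73.2]
tcp_rot: [3.141, -0.0, 0.471]
contact_force: [-0.9, -1.0, 3.1]
opening: 0.001
grasp_force: 1.2
```

Contact: 3.1 N. Pressing on through the snap.

{"api": "carry_out", "payload": {
  "targets": [
    {"dp": [0, 0, 2], "yaw": 0},
    {"dp": [0, 0, 4], "yaw": 0},
    {"dp": [0, 0, 6], "yaw": 0},
    {"dp": [0, 0, 8], "yaw": 0},
    {"dp": [0, 0, 8], "yaw": 0}
  ]
}}

```text
clock: 6.95
eef_pos: [473.6, -145.9, 64.9]
tcp_rot: [-3.141, 0.0, 0.471]
contact_force: [-1.4, -0.2, -0.3]
opening: 0.001
grasp_force: 0.0
```

Run:
```python
from rig import r
from h import *
im=r.grab_frame("wrist"); cv2.imwrite("pics/w7.png",cv2.resize(im[170:330,150:360],None,fx=3.6,fy=3.6,interpolation=0)[:,:,::-1])
s=r.sense(); print(s['eef_pos'],s['contact_force'],blobs(im))
c=r.get_calibration("wrist"); K=np.array([[c['fx'],0,c['cx']],[0,c['fy'],c['cy']],[0,0,1]])
t=np.linspace(0,6.28,60)
for z in(95,83,80):
    q=cv2.projectPoints(np.c_[473+22*np.cos(t),-145+22*np.sin(t),0*t+z],c['rvec'],c['tvec'],K,c['dist_coeffs'])[0][:,0]; print(z,q.min(0),q.max(0))
```

```text
[ 473.690246   -145.964372     65.08236443] [0.45385821 0.37122643 0.75522227] [(array([252.5, 241.1]), [209, 216, 90, 66, 2676])]
95 [204.28062682 225.18301617] [302.7269215  311.51439456]
83 [207.88630526 214.62490433] [299.37565382 296.0179878 ]
80 [208.71003144 212.22501617] [298.61010487 292.46372104]
```

View pics/w7.png

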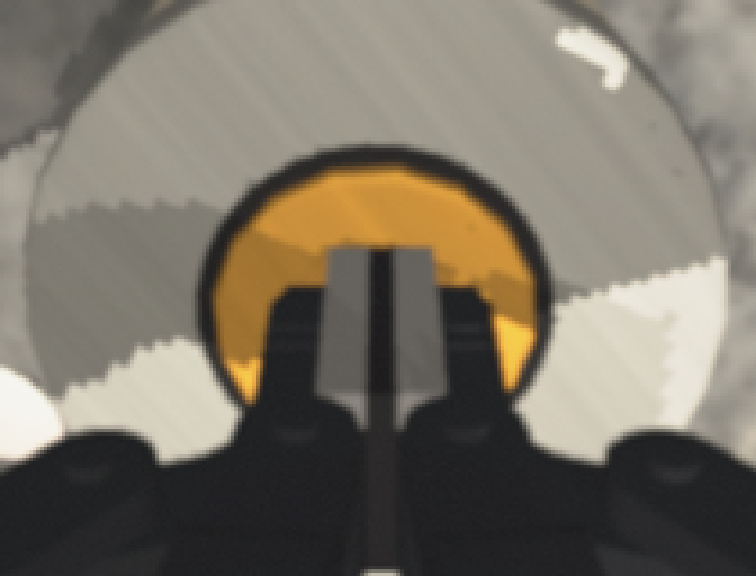

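The short button is latched: it lies flush and its outline matches z 83. Contact came at TCP z of about 75, so the closed tips sit about 20 mm above the TCP. Rising and moving to the tall canister.

{"api": "carry_out", "payload": {
  "targets": [
    {"dp": [0, 0, -40], "yaw": 0},
    {"dp": [0, 0, -90], "yaw": 0},
    {"dp": [0, 0, -110], "yaw": 0},
    {"dp": [20, -37, -110], "yaw": 0},
    {"dp": [45, -82, -110], "yaw": 0},
    {"dp": [70, -128, -110], "yaw": 0},
    {"dp": [90, -165, -110], "yaw": 0},
    {"dp": [101, -184, -110], "yaw": 0},
    {"dp": [101, -184, -110], "yaw": 0},
    {"dp": [101, -184, -110], "yaw": 0}
  ]
}}

```text
clock: 8.25
eef_pos: [480.2, 63.3, 175.2]
tcp_rot: [3.141, 0.0, 0.471]
contact_force: [0.3, -0.2, -0.1]
opening: 0.0
grasp_force: 0.0
```

Run:
```python
from rig import r
from h import *
c=r.get_calibration("wrist"); s=r.sense(); im=r.grab_frame("wrist")
print(s['eef_pos'],s['tcp_rot'],s['contact_force'],s['clock'])
for p,st in blobs(im): print(p,st,ray(c,p,140).round(1))
c=r.get_calibration("scene")
print([b for b in blobs(r.grab_frame("scene")) if 180<b[0][0]<240 and 130<b[0][1]<200])
```

```text
[480.20194149  63.32491362 175.16780653] [3.14138863e+00 2.59259935e-04 4.71062167e-01] [ 0.34415852 -0.22913981 -0.08496184] 8.25
[435.9  18. ] [357, 0, 155, 50, 4263] [624.9  29.  140. ]
[250.2 209.5] [216, 176, 69, 67, 3571] [482.   68.2 140. ]
[457.9 295.3] [433, 274, 51, 43, 1644] [490.4 -89.1 140. ]
[(array([194.9, 142.1]), [189, 138, 13, 9, 106]), (array([227.1, 183.6]), [220, 180, 15, 8, 99])]
```

The short button stayed down after release. The tall button is about (4,-4) mm off in tool axes, so I'll correct by (3,-3) and press.

{"api": "carry_out", "payload": {
  "targets": [
    {"dp": [3, -3, 20], "yaw": 0},
    {"dp": [3, -3, 40], "yaw": 0},
    {"dp": [3, -3, 50], "yaw": 0},
    {"dp": [3, -3, 54], "yaw": 0},
    {"dp": [3, -3, 57], "yaw": 0},
    {"dp": [3, -3, 57], "yaw": 0}
  ]
}}

```text
clock: 9.1
eef_pos: [481.6, 67.4, 118.8]
tcp_rot: [3.141, 0.0, 0.471]
contact_force: [-2.9, -2.0, 7.2]
opening: 0.002
grasp_force: 3.4
```

Contact at the expected height, with 7.2 N. Pushing through.

{"api": "carry_out", "payload": {
  "targets": [
    {"dp": [0, 0, 2], "yaw": 0},
    {"dp": [0, 0, 4], "yaw": 0},
    {"dp": [0, 0, 6], "yaw": 0},
    {"dp": [0, 0, 8], "yaw": 0},
    {"dp": [0, 0, 8], "yaw": 0},
    {"dp": [0, 0, 8], "yaw": 0}
  ]
}}

```text
clock: 9.85
eef_pos: [481.7, 67.9, 110.2]
tcp_rot: [-3.142, 0.0, 0.471]
contact_force: [0.1, 0.1, -0.5]
opening: -0.0
grasp_force: 0.0
```

{"api": "carry_out", "payload": {
  "targets": [
    {"dp": [0, 0, -30], "yaw": 0},
    {"dp": [0, 0, -60], "yaw": 0},
    {"dp": [0, 0, -80], "yaw": 0},
    {"dp": [0, 0, -80], "yaw": 0},
    {"dp": [0, 0, -80], "yaw": 0}
  ]
}}

```text
clock: 10.48
eef_pos: [481.1, 67.8, 189.4]
tcp_rot: [-3.141, 0.001, 0.471]
contact_force: [-0.3, -0.3, -0.1]
opening: -0.002
grasp_force: 0.0
```

Run:
```python
from rig import r
from h import *
s=r.sense(); print(s['eef_pos'],s['contact_force'],s['clock'])
a=r.grab_frame("wrist"); b=r.grab_frame("scene"); t=r.grab_frame("top")
print([x for x in blobs(b) if 180<x[0][0]<300 and 130<x[0][1]<220])
print([x for x in blobs(t) if 100<x[0][0]<300 and 160<x[0][1]<200])
b=cv2.resize(b[120:240,170:300],(400,370))
cv2.imwrite("pics/end.png",np.hstack([cv2.resize(a,(390,370)),b])[:,:,::-1])
```

```text
[481.1446348   67.78563731 189.39805901] [-0.2911063  -0.34259697 -0.10746883] 10.475
[(array([195. , 143.8]), [189, 141, 13, 7, 70]), (array([227.1, 183.6]), [220, 180, 15, 8, 99]), (array([278. , 207.7]), [270, 201, 17, 14, 179])]
[(array([271.8, 177.2]), [264, 170, 16, 15, 183]), (array([122.1, 182.1]), [115, 175, 15, 15, 181]), (array([197.2, 188.2]), [190, 181, 15, 15, 176])]
```

View pics/end.png

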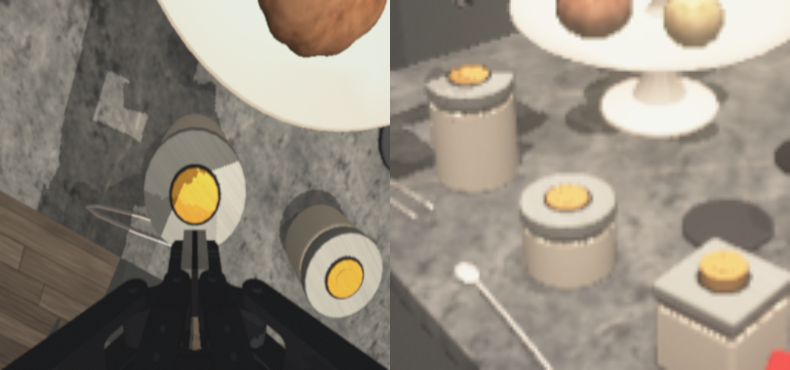

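Both round buttons are flush in their lids. The square canister's button is still up, all three stand in place, and the arm is clear.

```bash
python3 -c "
from rig import r
print(r.sign_off())"
```

```text
the job is handed in; nothing more can be done
None
```

I pressed the short canister's button first and then the tall one's, and both stayed down after release; the square one is still open, all three stand in place, and the job is handed in (no verdict was returned).

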